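Level the storeroom shelf with a spirit level and its screw foot

ROBOT

A 6-joint arm with a two-finger parallel gripper is mounted at the origin on the work surface. World frame = base frame: x ahead of the robot, y to its left, z up, the work surface at z = 0. Lengths are in m, angles in rad, forces in N, time in s.
With the tool pointing down it reaches from about 0.275 to 0.75 m from the base axis. Payload 10.2 kg.
Tool frame: the origin (TCP) lies at the centre of the arm's flange, where the gripper is bolted on; the fingertips stand 166 mm ahead of it and the grasp point (between the pads) lies 147 mm ahead of it; z points along the fingers, y is the line along which they close (so a half turn about z gives the same grasp; the last joint's range is limited). The gripper opens to 88 mm and grips with 3 to 60 N. Pads are 18 mm wide; open, the fingers measure 123 mm over their backs; the gripper's body (75 mm by 187 mm) begins 45 mm behind the grasp point.
Start: joints at [1.082, 0.313, 1.498, -0, 1.331, -0.223], TCP at [0.138, 0.507, 0.405] pointing down, gripper open.
Joint ranges: [-2.94, 2.94], [-0.97, 2.17], [0.19, 2.56], [-1.23, 4.37], [0.02, 3.11], [-2.88, 2.88]. Speed limits (rad/s): [2.39, 2.39, 3.01, 3.14, 3.14, 3.14].

INTERFACE

Orientations are given as a 3x3 rotation matrix whose columns are the frame's x, y, z axes.
In Python, from rig import arm gives the robot as it stands.
- The arm moves only by the tool move_arm, never from a script. Its argument "motion" is a list of rows, each a list of 3 entries, a list of its own where there are three numbers: the shift along the tool's x, y, z in m, then the turn, a rotation vector about the tool's x, y, z in degrees, then the closure, from 0 (fully open) to 1 (shut). A call has 1 to 12 rows; each row is the pose to reach, as a shift and turn from the pose commanded when the call began, along the tool's axes at that moment; what a row does not reach only later rows make up. A row lasts 1/8 s, in which the tool goes at most 62.5 mm and 10.7 degrees, less where a joint would pass 70% of its speed; a pose out of reach is approached as far as the arm can. A call with a gripper value outside its range is refused whole. The fingers move at their own pace and stop on an object; "newtons" is the grip in N (left out, the last holds). Time passes only in rows, so rows that repeat a pose let the fingers close. It gives the time, the measured TCP pose, the force, the opening and the grip force at its end, in the units of the state.
- arm.state(): the state, without advancing time (a new reading comes with each control period).
- arm.get_image(name): name is "side" or "top"; returns (picture, depth): 400x640x3 uint8, blue, green, red; 400x640 float32, m along the optical axis (not along the pixel's ray), 0 where there is no reading.
- arm.calibration(name): a dict with "fx", "fy", "cx", "cy" (pixels), "R" (3x3) and "t" (3): a world point X has camera coordinates R X + t. Camera axes: x right, y down, z forward; pixel columns grow to the right and rows downward; lengths in m; the calibration is good to about 2 mm. A picture is of the moment at which its call begins. calibration takes no time and is no camera call.
- arm.hand_in(): hands the job in; it is judged then, once.
Trained networks look in the newest picture that a camera, given by its name, has taken for a name from the list of things; names that differ only in an ending like _2 or _b are one class to them, and where a whole thing is asked for, a point or a joint stands for the part that bears it (a point fixed in the world has none). Each returns a list of dicts, best first, with "p" (0 to 1); they miss things now and then, are a little off and sometimes report something else, mostly with a low value. They report only what shows in the picture. A call takes as long as a camera call. They do not tell look-alikes from the thing itself.
- arm.boxes_of(camera, thing): "uv" ([column, row] in pixels, amid what is visible of it).
- arm.outline_of(camera, thing): "pixels" (400x640 bool, what is visible of it) and "uv" ([column, row] in pixels, amid what is visible of it).
The state is a dict: "t": time; "joint_pos": joint angles; "joint_velocities": joint speeds; "joint_efforts": joint torques, N m; "ee_pos": TCP position; "tcp_rot": TCP orientation; "force": force on the tool from outside, world axes, zero at the start; "wrist_torque": the same for the moment, N m; "gripper_width": finger opening in m; "grasp_force": force on a finger pad.
Only numpy, scipy, OpenCV 4.12 (cv2) and the standard library are available. Lean on these libraries where they do the work, as an engineer would, in place of code of your own. Each camera call takes 0.05 s, during which the arm holds its last target. There are 200 camera calls.

TASK

Lift the yellow spirit level up and off its two pegs, lay it vial-up lengthwise along the sloping plywood shelf, let go of it and see which way its bubble sits. Turn the red knob of the shelf's levelling foot until the bubble has come to rest between the two black lines, then press straight down on the top of the level with the fingertips, with about a kilogram's push, and finish while still pressing, the level flat on the shelf and the bubble still between the lines, and every other thing on the bench left where it was.

Things in the scene. Friction and masses are not known exactly. Their poses are not given: they have to be found in the camera images.
- level: Yellow spirit level, a bar 24 mm thick (x), 200 long (y), 50 high (z), 250 g, flat below; origin: centre of the underside. Hand holes through its thickness at y = +-73 mm, 30 mm wide, from 12 to 40 mm above the underside; solid between them (y within +-58), to be gripped across the 24 mm. Hangs on the rack, y level, z up.
- vial (a point): Middle of the level's top, 50 mm above its underside; axes as the level's. The green vial lies along y within +-36 mm of it; from there outwards the top is bare and flat, good for pressing. Two black lines cross the vial at y = +-12 mm.
- bubble (a joint): Whitish bubble, 16 mm long, in the vial, whose curve has a radius of 0.4 m: its angle along that curve, rad, 0 in the middle, positive towards the level's +y. It stands 0.4 m x this value from the middle. It goes to the higher end and equals the slope of the level (7 mm per degree), stops at +-0.045 rad (18 mm), settles in about 1.5 s; between the black lines within +-0.01 rad (4 mm).
- rack: Fixed rack with a dark wooden foot 100 x 200 x 12 mm; origin on the bench below the hanging level's middle. Two steel pegs, 8 mm thick, point along the rack's -x at y = +-73 mm, from posts at x = +60 mm to tips at x = -27 mm. Place and heading vary; it may stand left or right of the shelf.
- rack_hang (a point): Point of the rack 60 mm above the bench: the hanging level's origin at the start. The pegs' upper side is 40 mm higher, bearing the holes' upper edges; the peg tips turn up 7 mm more. The level can rise 20 mm before its holes' lower edges meet the pegs: lift it 9 to 18 mm, then draw it 45 mm or more along the rack's -x to clear the tips.
- shelf: Plywood board 120 mm wide (x), 360 long (y), 12 thick, on a low grey frame fixed to the bench. Origin: on the pivot axis (along x), mid-thickness, 75 mm above the bench; the board reaches from y = -15 to +345 mm; z is normal to it. At the start its foot end (+y) is too low by an unknown 1.2 to 2.5 degrees. Place and heading vary.
- shelf_spot (a point): Point on the shelf's upper face, on its centre line, 115 mm from the pivot, axes as the board's: a good place for the level's middle, leaving 95 mm from the level's end to the foot's axis.
- foot (a joint): Turn of the levelling foot, rad, 0 at the start, growing clockwise from above, range -0.6 to 5. Its threaded rod stands through the board 310 mm from the pivot and keeps its height. Clockwise raises the foot end, 0.015 rad of slope per rad (bubble 6 mm per rad towards the foot). Friction 0.12 N m; stays where left, also when the shelf is pressed.
- foot_knob (a point): Middle of the top of the foot's red knob, on its axis, 136 to 144 mm above the bench, the axis leaning up to 2.5 degrees along the shelf. The knob is a bar 14 mm thick (point's x), 48 long (point's y), 34 high, on a red disc 48 mm across and 8 thick; the point turns with it.
- pot: Bystander: aluminium pot with screw-top lid, 130 mm across, 100 mm high; origin at the middle of its underside.
- cups: Bystander: stacked pair of green plastic cups, 80 mm across, 108 mm high; origin at the middle of the underside.
- tyre_lever_a: Bystander: grey plastic tyre lever, about 145 x 22 x 8 mm, lying along its x; origin at the middle of its underside.
- tyre_lever_b: Bystander: the other tyre lever, the same.
- awl: Bystander: awl, wooden handle 85 mm long and 28 mm thick from the origin towards -x, steel spike 78 mm towards +x, lying flat.
- jar: Bystander: jar, 72 mm across, 100 mm high; origin at the middle of its underside.
There are look-alikes about, which are no part of the job. Several things have the shape of the level; the one meant has the colours described above.

How it is judged:
By the outcome, as a careful person would: the job done as asked, in the order asked, and still so for the second after the job is handed in, while the arm keeps its last pose, push and grip.
It also fails if it takes over 72 s, if anything falls off the work surface, if the arm or the gripper's body presses on something with over 40 N, if the wrist force passes 120 N, or if a joint passes its speed limit or range.

## Working session

There is one attempt and no reset: what is moved stays moved. The work goes in short steps, Python scripts to look and compute and a tool call to move; the robot and the scene stay as the last step left them, time stands still between calls to the robot, and variables do not carry over. Pictures are saved under pics/ and viewed, at most 10 in all, crops included, and the job is handed in when it is done.

Besides the shell and the picture viewer there is one more tool, called after "Request:" as name(argument=value, ...), one argument or row to a line, values as JSON. move_arm: Moves the arm, as the interface text tells. Its arguments: {"type":"object","properties":{"motion":{"type":"array","items":{"type":"array"}},"newtons":{"type":"number"}},"required":["motion"]}

```bash
mkdir -p pics; ls; cat > h.py <<'E'
import numpy as np, cv2
from rig import arm
def proj(c,X):
    k=arm.calibration(c); p=np.atleast_2d(X)@np.array(k["R"]).T+np.array(k["t"])
    return np.c_[k["fx"]*p[:,0]/p[:,2]+k["cx"],k["fy"]*p[:,1]/p[:,2]+k["cy"]]
def cloud(c,d):
    k=arm.calibration(c); v,u=np.mgrid[:400,:640]
    P=np.dstack([(u-k["cx"])/k["fx"]*d,(v-k["cy"])/k["fy"]*d,d])
    return (P-np.array(k["t"]))@np.array(k["R"])
def tri(uva,uvb,ca="top",cb="side"):
    A=[]
    for c,uv in((ca,uva),(cb,uvb)):
        k=arm.calibration(c); R=np.array(k["R"]);t=np.array(k["t"])
        a=(uv[0]-k["cx"])/k["fx"];b=(uv[1]-k["cy"])/k["fy"]
        A+= [np.r_[R[0]-a*R[2],t[0]-a*t[2]],np.r_[R[1]-b*R[2],t[1]-b*t[2]]]
    A=np.array(A); return np.linalg.lstsq(A[:,:3],-A[:,3],rcond=None)[0]
E
python3 - <<'E'
from h import *
for c in("top","side"):
    im,d=arm.get_image(c); cv2.imwrite(f"pics/{c}0.png",im); np.savez(f"{c}0.npz",im=im,d=d)
    W=cloud(c,d); k=arm.calibration(c); print(c,"cam",-np.array(k["R"]).T@k["t"],k["fx"])
    for n in("level","rack","shelf","foot_knob","pot","cups","jar","tyre_lever_a","awl"):
        for b in arm.outline_of(c,n)[:4]:
            m=b["pixels"]&(d>0); print(n,round(b["p"],2),np.round(b["uv"]),m.sum(),np.round(np.median(W[m],0),3) if m.any() else "")
E
```

```text
pics
top cam [0.35685976 0.0099246  1.42637487] 464.9737474506313
level 0.91 [215. 291.] 628 [0.267 0.276 0.05 ]
level 0.83 [431. 281.] 813 [ 0.313 -0.345  0.049]
level 0.8 [350. 272.] 582 [ 0.324 -0.113  0.05 ]
level 0.56 [378. 204.] 693 [ 0.519 -0.196  0.11 ]
rack 0.71 [380. 188.] 1437 [ 0.57  -0.198  0.014]
shelf 0.88 [243. 221.] 4835 [0.465 0.214 0.076]
foot_knob 0.71 [183. 223.] 271 [0.461 0.366 0.107]
pot 0.68 [243. 134.] 1591 [0.723 0.21  0.085]
cups 0.7 [404. 132.] 643 [ 0.747 -0.261  0.059]
cups 0.54 [383. 205.] 781 [ 0.52  -0.202  0.109]
cups 0.37 [378. 188.] 1449 [ 0.57  -0.195  0.014]
jar 0.91 [134. 251.] 736 [0.383 0.516 0.097]
tyre_lever_a 0.81 [308. 122.] 282 [0.783 0.024 0.008]
tyre_lever_a 0.78 [304. 142.] 279 [0.718 0.026 0.008]
awl 0.84 [492. 235.] 270 [ 0.449 -0.541  0.026]
awl 0.59 [307. 125.] 270 [0.783 0.027 0.008]
awl 0.16 [241. 219.] 4826 [0.465 0.214 0.076]
side cam [ 0.24314146 -1.07368747  0.90541769] 489.3271107918368
level 0.94 [252. 229.] 1595 [ 0.325 -0.12   0.032]
level 0.82 [266. 297.] 1936 [ 0.321 -0.355  0.039]
level 0.63 [337. 226.] 978 [ 0.521 -0.22   0.107]
rack 0.55 [353. 242.] 1714 [ 0.573 -0.243  0.013]
shelf 0.71 [424. 228.] 1263 [ 0.734 -0.27   0.077]
shelf 0.65 [285. 142.] 2348 [0.47  0.19  0.076]
shelf 0.65 [242. 101.] 559 [0.386 0.506 0.063]
foot_knob 0.62 [276. 106.] 178 [0.466 0.361 0.107]
pot 0.88 [363. 138.] 1328 [0.723 0.18  0.077]
pot 0.7 [355. 244.] 1789 [ 0.573 -0.24   0.013]
cups 0.77 [422. 230.] 1241 [ 0.734 -0.269  0.077]
jar 0.82 [244. 104.] 569 [0.387 0.506 0.064]
tyre_lever_a 0.65 [399. 178.] 233 [0.788 0.023 0.007]
tyre_lever_a 0.59 [382. 186.] 183 [0.723 0.018 0.008]
tyre_lever_a 0.21 [340. 221.] 919 [ 0.52  -0.222  0.108]
awl 0.59 [346. 359.] 676 [ 0.457 -0.547  0.024]
```

```bash
python3 - <<'E'
from h import *
a=cv2.imread("pics/top0.png")[80:330,100:540]; b=cv2.imread("pics/side0.png")[60:390,180:500]
a=cv2.resize(a,(800,455)); cv2.imwrite("pics/t1.png",a)
cv2.imwrite("pics/s1.png",cv2.resize(b,(580,598),interpolation=cv2.INTER_CUBIC))
E
```

```text
(no output)
```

View pics/t1.png

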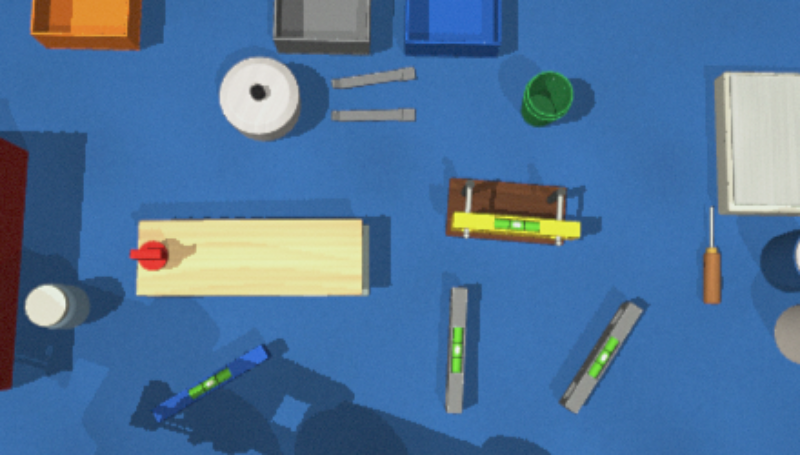

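View pics/s1.png

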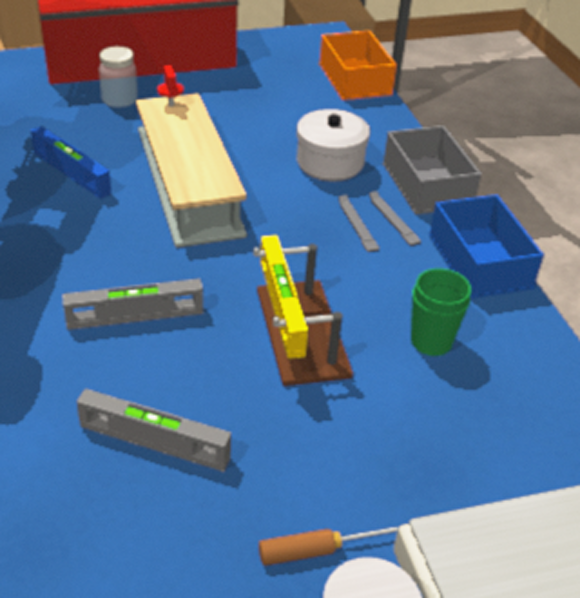

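The top view shows four level-shaped things: a blue one at (215,291), grey ones at (350,272) and (431,281), and a yellow one on the rack pegs at (380,204). Only the yellow one hanging on the rack fits the description. The shelf is at (240,221), with its red knob at the left end (183,222). Next I measure precisely and confirm with a crop.

```bash
cat > m.py <<'E'
from h import *
def hsvmask(im,lo,hi): return cv2.inRange(cv2.cvtColor(im,cv2.COLOR_BGR2HSV),lo,hi)>0
def rect(P):
    r=cv2.minAreaRect((P[:,:2]*1000).astype(np.float32)); b=cv2.boxPoints(r)
    e=[b[1]-b[0],b[2]-b[1]]; e=max(e,key=np.linalg.norm); a=np.degrees(np.arctan2(e[1],e[0]))%180
    return np.round(r[0],1),np.round(r[1],1),round(a,2)
E
python3 - <<'E'
from m import *
for c in("top","side"):
    z=np.load(c+"0.npz"); im,d=z["im"],z["d"]; W=cloud(c,d)
    hsv=cv2.cvtColor(im,cv2.COLOR_BGR2HSV)
    near=(W[...,0]>.42)&(W[...,0]<.62)&(W[...,1]>-.36)&(W[...,1]<-.05)&(d>0)
    y=hsvmask(im,(22,120,80),(75,255,255))&near
    P=W[y]; print(c,"level z pct",np.percentile(P[:,2],[2,50,90,98]).round(4))
    T=P[P[:,2]>.104]; print("  top",rect(T),np.median(T[:,2]))
    # line fit by pca
    q=T[:,:2]-T[:,:2].mean(0); v=np.linalg.svd(q,full_matrices=False)[2][0]; print("  pca",np.degrees(np.arctan2(v[1],v[0]))%180,T.mean(0))
    r=(hsvmask(im,(0,150,60),(8,255,255))|hsvmask(im,(172,150,60),(180,255,255)))&(abs(W[...,0]-.46)<.06)&(abs(W[...,1]-.365)<.06)&(d>0)
    P=W[r]; print(" knob z",np.percentile(P[:,2],[2,50,90,98]).round(4)); T=P[P[:,2]>.128]; print("  top",rect(T),np.median(T,0))
    s=(abs(W[...,2]-.078)<.012)&(W[...,0]>.38)&(W[...,0]<.56)&(W[...,1]>.0)&(W[...,1]<.42)&hsvmask(im,(10,20,100),(35,200,255))
    P=W[s]; co=np.linalg.lstsq(np.c_[P[:,:2],np.ones(len(P))],P[:,2],rcond=None)[0]
    print(" shelf",rect(P),"plane",co, "z pct",np.percentile(P[:,2],[2,50,98]))
    if c=="top": cv2.imwrite("pics/crop2.png",cv2.resize(im[170:240,330:420],None,fx=7,fy=7,interpolation=cv2.INTER_CUBIC))
    # dark pegs
    g=near&(W[...,2]>.085)&(W[...,2]<.125)&(hsv[...,1]<60); print(" pegs",rect(W[g]))
    w=near&(W[...,2]<.02)&(W[...,2]>.008)&(hsv[...,0]<15); print(" foot",rect(W[w]))
E
```

```text
top level z pct [0.0113 0.1095 0.1137 0.1158]
  top (array([ 521.7, -200.9]), array([199.4,  25.5]), np.float32(86.26)) 0.1107704664796325
  pca 86.32232567867688 [ 0.52114037 -0.20092579  0.11062204]
 knob z [0.1    0.1104 0.1395 0.1421]
  top (array([463.1, 367.7]), array([13.7, 47.3]), np.float32(90.86)) [0.46373043 0.36744656 0.13801281]
 shelf (array([466.6, 222.5]), array([117.6, 357.8]), np.float32(90.8)) plane [-0.00053056 -0.03909667  0.08430357] z pct [0.06713814 0.07573535 0.08488656]
 pegs (array([ 540.9, -209.3]), array([181.3,  92.7]), np.float32(86.44))
 foot (array([ 556.7, -198.6]), array([197.2,  97.6]), np.float32(86.23))
side level z pct [0.0596 0.1076 0.1115 0.113 ]
  top (array([ 525.6, -200.3]), array([204.3,  25.2]), np.float32(86.1)) 0.10996084610968383
  pca 86.55513133040564 [ 0.52387121 -0.21018734  0.10968102]
 knob z [0.0991 0.1141 0.1387 0.1406]
  top (array([466.9, 369.6]), array([51.7, 13.7]), np.float32(87.32)) [0.46607531 0.36191907 0.13732133]
 shelf (array([470.4, 222.2]), array([119.8, 363.7]), np.float32(91.07)) plane [ 0.00276775 -0.0333082   0.08147121] z pct [0.06767951 0.07643274 0.0836754 ]
 pegs (array([ 543.9, -189.3]), array([174.3,  90.2]), np.float32(85.81))
 foot (array([ 513.1, -198. ]), array([198.1, 188.9]), np.float32(87.17))
```

View pics/crop2.png

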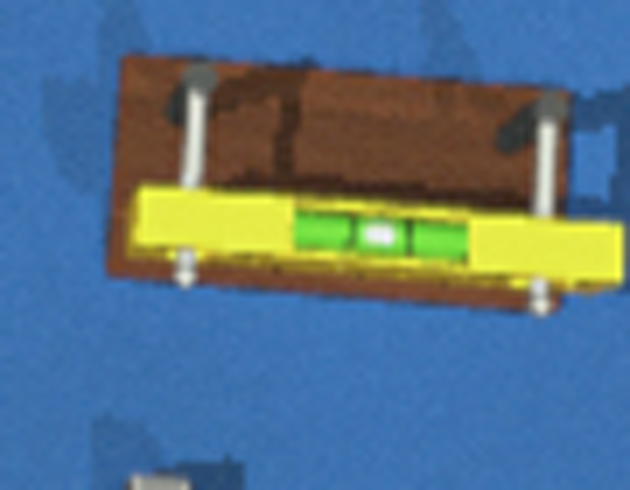

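The crop confirms it: the yellow level hangs on the two pegs with its green vial on top, and the peg tips point to world -x. Next I plan the grasp.

```bash
cat > plan.py <<'E'
from h import *
from scipy.spatial.transform import Rotation as Ro
def down(yaw,tilt=0,axis=None):
    "tool y along world heading yaw (deg), z down; tilt deg about tool y"
    a=np.radians(yaw); y=np.r_[np.cos(a),np.sin(a),0]; z=np.r_[0,0,-1.]; x=np.cross(y,z)
    return np.c_[x,y,z]@Ro.from_rotvec([0,np.radians(tilt),0]).as_matrix()
def rel(p,R,s=None):
    "p = desired grasp point (147 mm ahead of TCP)"
    s=s or arm.state(); R0=np.array(s["tcp_rot"]); t=np.array(p)-.147*R[:,2]
    print("shift",np.round(R0.T@(t-s["ee_pos"]),4),"rot",np.round(Ro.from_matrix(R0.T@R).as_rotvec(degrees=True),2))
E
python3 - <<'E'
from plan import *
s=arm.state(); print(np.round(s["tcp_rot"],3),s["ee_pos"],s["joint_pos"],s["gripper_width"],s["t"])
for yaw in(-3.7,176.3):
    rel([.5235,-.201,.20],down(yaw)); rel([.5235,-.201,.094],down(yaw))
z=np.load("side0.npz");W=cloud("side",z["d"]);n=(W[...,0]>.56)&(W[...,0]<.63)&(abs(W[...,1]+.2)<.12);print("posts",np.percentile(W[n][:,2],[90,98,99.8]))
E
```

```text
[[-0.965  0.263  0.   ]
 [ 0.263  0.965  0.   ]
 [-0.     0.    -1.   ]] [0.13792783 0.50656923 0.40473448] [ 1.08159265e+00  3.12888568e-01  1.49767758e+00 -1.65198146e-05
  1.33097859e+00 -2.23410935e-01] 0.08825972860135034 1.0
shift [-0.5579 -0.5814  0.0577] rot [ 0.   -0.   78.47]
shift [-0.5579 -0.5815  0.1637] rot [ 0.   -0.   78.47]
shift [-0.5579 -0.5814  0.0577] rot [   0.      0.   -101.53]
shift [-0.5579 -0.5815  0.1637] rot [   0.      0.   -101.53]
posts [0.07437076 0.10033291 0.10249536]
```

Request:
move_arm(
  motion=[
    [[-0.558,-0.581,0.058],[0,0,78.5],0],
    [[-0.558,-0.581,0.058],[0,0,78.5],0],
    [[-0.558,-0.581,0.058],[0,0,78.5],0],
    [[-0.558,-0.581,0.058],[0,0,78.5],0],
    [[-0.558,-0.581,0.058],[0,0,78.5],0],
    [[-0.558,-0.581,0.058],[0,0,78.5],0],
    [[-0.558,-0.581,0.058],[0,0,78.5],0],
    [[-0.558,-0.581,0.058],[0,0,78.5],0],
    [[-0.558,-0.581,0.058],[0,0,78.5],0],
    [[-0.558,-0.581,0.058],[0,0,78.5],0],
    [[-0.558,-0.581,0.058],[0,0,78.5],0],
    [[-0.558,-0.581,0.058],[0,0,78.5],0],
  ],
  newtons=25,
)

```text
t: 2.5
ee_pos: [0.4968, -0.1522, 0.3508]
tcp_rot: [[0.065, 0.998, 0.0], [0.998, -0.065, -0.0], [-0.0, 0.0, -1.0]]
force: [0.6, 0.7, 0.6]
gripper_width: 0.0882
grasp_force: 0.0
```

```bash
python3 - <<'E'
from plan import *
s=arm.state(); print(s["ee_pos"],s["t"],np.array(s["joint_velocities"]).round(2))
rel([.5235,-.201,.094],down(-3.7))
E
```

```text
[ 0.496837   -0.15221712  0.35078445] 2.5 [-0.56  0.76 -0.95  0.    0.18 -0.56]
shift [-0.0469  0.0298  0.1098] rot [ 0.02  0.   -0.06]
```

Request:
move_arm(
  motion=[
    [[-0.047,0.03,0.003],[0,0,0],0],
    [[-0.047,0.03,0.003],[0,0,0],0],
    [[-0.047,0.03,0.003],[0,0,0],0],
  ],
)

```text
t: 2.88
ee_pos: [0.5228, -0.1984, 0.3477]
tcp_rot: [[0.065, 0.998, -0.001], [0.998, -0.065, 0.001], [0.001, -0.001, -1.0]]
force: [-0.2, -0.5, 0.2]
gripper_width: 0.088
grasp_force: 0.0
```

```bash
python3 - <<'E'
from plan import *
s=arm.state(); print(s["ee_pos"],s["t"],np.array(s["joint_velocities"]).round(2))
rel([.5235,-.201,.094],down(-3.7))
E
```

```text
[ 0.52282291 -0.19844121  0.34769019] 2.875 [ 0.01 -0.02  0.01 -0.   -0.   -0.  ]
shift [-0.0026  0.0009  0.1067] rot [-0.04 -0.03 -0.02]
```

Request:
move_arm(
  motion=[
    [[-0.002,0.001,0.06],[0,0,0],0],
    [[-0.002,0.001,0.107],[0,0,0],0],
    [[-0.002,0.001,0.107],[0,0,0],0],
    [[-0.002,0.001,0.107],[0,0,0],1],
    [[-0.002,0.001,0.107],[0,0,0],1],
    [[-0.002,0.001,0.107],[0,0,0],1],
    [[-0.002,0.001,0.107],[0,0,0],1],
    [[-0.002,0.001,0.107],[0,0,0],1],
    [[-0.002,0.001,0.107],[0,0,0],1],
    [[-0.002,0.001,0.107],[0,0,0],1],
  ],
  newtons=25,
)

```text
t: 4.12
ee_pos: [0.5239, -0.2011, 0.2408]
tcp_rot: [[0.065, 0.998, -0.0], [0.998, -0.065, 0.0], [0.0, -0.0, -1.0]]
force: [-0.9, 0.3, 0.4]
gripper_width: 0.0238
grasp_force: 25.0
```

Request:
move_arm(
  motion=[
    [[0,0,-0.007],[0,0,0],1],
    [[0,0,-0.014],[0,0,0],1],
    [[0,0,-0.014],[0,0,0],1],
    [[0,-0.02,-0.014],[0,0,0],1],
    [[0,-0.04,-0.014],[0,0,0],1],
    [[0,-0.06,-0.014],[0,0,0],1],
    [[0,-0.07,-0.014],[0,0,0],1],
    [[0,-0.07,-0.014],[0,0,0],1],
    [[0,-0.07,-0.05],[0,0,0],1],
    [[0,-0.07,-0.1],[0,0,0],1],
    [[0,-0.07,-0.1],[0,0,0],1],
  ],
)

```text
t: 5.5
ee_pos: [0.455, -0.1967, 0.344]
tcp_rot: [[0.065, 0.998, 0.006], [0.998, -0.065, -0.004], [-0.004, 0.006, -1.0]]
force: [0.6, 0.1, -3.3]
gripper_width: 0.0231
grasp_force: 25.0
```

```bash
cat > lv.py <<'E'
from m import *
import sys
for c in("top","side"):
    im,d=arm.get_image(c); W=cloud(c,d); np.savez(f"{sys.argv[1]}{c}.npz",im=im,d=d); cv2.imwrite(f"pics/{sys.argv[1]}{c}.png",im)
    y=hsvmask(im,(22,120,80),(32,255,255))&(d>0)&(W[...,0]>.3)&(W[...,2]>.05)
    n,l,st,_=cv2.connectedComponentsWithStats(y.astype(np.uint8)); P=W[y]
    print(c,"z",np.percentile(P[:,2],[2,50,98]).round(4)); T=P[P[:,2]>np.percentile(P[:,2],98)-.014]; print(rect(T), "slope dz/dy",np.polyfit(T[:,1],T[:,2],1)[0].round(4))
E
python3 lv.py held; python3 - <<'E'
from plan import *
rel([.4693,.1724,.077+.034+.06],down(0.9,0))
E
```

```text
top z [0.1774 0.2131 0.3313]
(array([ 437.7, -112.8]), array([ 0.1, 12.9]), np.float32(143.56)) slope dz/dy -0.2179
side z [0.1649 0.2086 0.2637]
(array([ 440., -218.]), array([24.4, 15. ]), np.float32(30.85)) slope dz/dy 0.6046
shift [ 0.369  -0.0089  0.0224] rot [-0.01 -0.01 -4.62]
```

```bash
python3 - <<'E'
from plan import *
rel([.4693,.1724,.077+.034+.05],down(0.9,-2.05))
print(arm.state()["joint_velocities"])
E
```

```text
shift [ 0.3742 -0.0093  0.0325] rot [-0.09 -2.06 -4.62]
[-0.00192718  0.02108121  0.02523598  0.00077176 -0.00135928 -0.00100618]
```

Request:
move_arm(
  motion=[
    [[0.06,-0.009,0],[0,-2.1,-4.6],1],
    [[0.12,-0.009,0],[0,-2.1,-4.6],1],
    [[0.18,-0.009,0],[0,-2.1,-4.6],1],
    [[0.24,-0.009,0],[0,-2.1,-4.6],1],
    [[0.3,-0.009,0.01],[0,-2.1,-4.6],1],
    [[0.35,-0.009,0.02],[0,-2.1,-4.6],1],
    [[0.374,-0.009,0.032],[0,-2.1,-4.6],1],
    [[0.374,-0.009,0.032],[0,-2.1,-4.6],1],
    [[0.374,-0.009,0.032],[0,-2.1,-4.6],1],
  ],
)

```text
t: 6.72
ee_pos: [0.4695, 0.1767, 0.3083]
tcp_rot: [[-0.015, 1.0, -0.002], [0.999, 0.015, -0.037], [-0.037, -0.003, -0.999]]
force: [-0.7, -0.8, -2.3]
gripper_width: 0.0239
grasp_force: 25.0
```

```bash
python3 - <<'E'
from plan import *
from m import *
rel([.4693,.1724,.077+.034],down(0.9,-2.05)); print(arm.state()["force"])
for c in("top","side"):
    im,d=arm.get_image(c); W=cloud(c,d); cv2.imwrite(f"pics/hov{c}.png",im)
    n=(abs(W[...,0]-.469)<.035)&(abs(W[...,1]-.172)<.15)&(W[...,2]>.09)&(W[...,2]<.2)&hsvmask(im,(22,100,60),(33,255,255))
    P=W[n]; T=P[abs(P[:,2]-(.177-.036*(P[:,1]-.172)))<.008]; print(c,np.percentile(P[:,2],[2,98]),rect(T),np.median(T[:,2]),np.polyfit(T[:,1],T[:,2],1))
E
```

```text
shift [ 0.0028 -0.0001  0.0503] rot [-0.16  0.07 -0.04]
[-0.67653408 -0.7681389  -2.3235489 ]
top [0.14002504 0.18617989] (array([467.4, 100.8]), array([22.3, 58.6]), np.float32(91.23)) 0.18100614944506202 [-0.01647501  0.18272325]
side [0.13412677 0.18384932] (array([472.7, 167.3]), array([195.7,  30.4]), np.float32(87.57)) 0.1795788350600239 [-0.02954935  0.1827607 ]
```

Request:
move_arm(
  motion=[
    [[0.002,0,0.025],[0,0,0],1],
    [[0.002,0,0.042],[0,0,0],1],
    [[0.002,0,0.046],[0,0,0],1],
    [[0.002,0,0.048],[0,0,0],1],
    [[0.002,0,0.048],[0,0,0],1],
  ],
)

```text
t: 7.45
ee_pos: [0.4695, 0.1774, 0.2614]
tcp_rot: [[-0.015, 1.0, 0.0], [0.999, 0.015, -0.036], [-0.036, -0.0, -0.999]]
force: [0.2, 0.2, -2.4]
gripper_width: 0.0243
grasp_force: 25.0
```

Request:
move_arm(
  motion=[
    [[0,0,0.001],[0,0,0],1],
    [[0,0,0.002],[0,0,0],1],
    [[0,0,0.002],[0,0,0],1],
  ],
)

```text
t: 7.82
ee_pos: [0.4693, 0.1775, 0.2588]
tcp_rot: [[-0.015, 1.0, -0.001], [0.999, 0.015, -0.037], [-0.037, -0.001, -0.999]]
force: [0.3, -1.1, -1.9]
gripper_width: 0.024
grasp_force: 25.0
```

Request:
move_arm(
  motion=[
    [[0,0,0.001],[0,0,0],1],
    [[0,0,0.001],[0,0,0],1],
    [[0,0,0.002],[0,0,0],1],
    [[0,0,0.002],[0,0,0],1],
  ],
)

```text
t: 8.32
ee_pos: [0.4694, 0.1774, 0.2572]
tcp_rot: [[-0.015, 1.0, -0.0], [0.999, 0.015, -0.037], [-0.037, -0.001, -0.999]]
force: [-1.4, -0.6, 2.7]
gripper_width: 0.0235
grasp_force: 25.0
```

Request:
move_arm(
  motion=[
    [[0,0,0],[0,0,0],0.3],
    [[0,0,0],[0,0,0],0],
    [[0,0,0],[0,0,0],0],
    [[0,0,-0.03],[0,0,0],0],
    [[0,0,-0.08],[0,0,0],0],
    [[0,0,-0.13],[0,0,0],0],
    [[0.06,0,-0.13],[0,2.1,-10],0],
    [[0.12,0,-0.13],[0,2.1,-20],0],
    [[0.18,0,-0.13],[0,2.1,-30],0],
    [[0.195,0,-0.13],[0,2.1,-40],0],
    [[0.195,0,-0.13],[0,2.1,-50],0],
    [[0.195,0,-0.13],[0,2.1,-60],0],
  ],
)

```text
t: 9.82
ee_pos: [0.4664, 0.3773, 0.3793]
tcp_rot: [[-0.876, 0.481, -0.019], [0.481, 0.876, -0.007], [0.014, -0.015, -1.0]]
force: [0.3, 0.3, -0.1]
gripper_width: 0.0877
grasp_force: 0.0
```

```bash
cat > bub.py <<'E'
from m import *
import sys
def bubble(c,im,d,dbg=None):
    W=cloud(c,d)
    box=(abs(W[...,0]-.469)<.05)&(abs(W[...,1]-.172)<.15)&(W[...,2]>.11)&(W[...,2]<.15)&(d>0)
    yel=box&hsvmask(im,(22,100,60),(33,255,255)); T=W[yel]; 
    g=box&hsvmask(im,(36,60,50),(80,255,255))
    r=rect(T); gr=W[g]
    # vial span: yellow + green along the level axis; bubble = bright, unsaturated near vial
    hsv=cv2.cvtColor(im,cv2.COLOR_BGR2HSV)
    hull=cv2.convexHull(np.argwhere(g)[:,::-1].astype(np.int32)); mk=np.zeros(g.shape,np.uint8); cv2.fillConvexPoly(mk,hull,1)
    w=(mk>0)&(hsv[...,1]<90)&(hsv[...,2]>140)
    print(c,"level top",r,"slope",np.polyfit(T[:,1],T[:,2],1).round(4),"vial y",gr[:,1].min().round(4),gr[:,1].max().round(4),"mid",gr.mean(0).round(4),"bubble y",W[w][:,1].mean().round(4) if w.any() else None,w.sum())
    v,u=np.argwhere(g).mean(0).astype(int); return cv2.resize(im[v-25:v+25,u-40:u+40],None,fx=7,fy=7,interpolation=cv2.INTER_CUBIC)
if __name__=="__main__":
    o=[]
    for c in("top","side"):
        im,d=arm.get_image(c); o.append(bubble(c,im,d))
    cv2.imwrite(f"pics/{sys.argv[1]}.png",np.hstack(o)[:,:] if 0 else np.vstack(o)[:,:])
E
python3 bub.py b1; python3 -c "
from plan import *
print(arm.state()['t'],arm.state()['joint_pos'])
rel([.465,.3685,.19],down(179))"
```

```text
top level top (array([465.7, 172.2]), array([ 22.6, 201.3]), np.float32(90.79)) slope [-0.0407  0.1329] vial y 0.1374 0.2083 mid [0.4669 0.1732 0.1251] bubble y 0.1568 5
side level top (array([470.6, 173.1]), array([ 25. , 208.4]), np.float32(90.84)) slope [-0.0169  0.1277] vial y 0.1374 0.2075 mid [0.4686 0.1727 0.1261] bubble y 0.1592 2
9.925 [ 0.48426056  0.50076     1.29069021  0.0029792   1.37027318 -0.57988049]
shift [-0.0034 -0.0076  0.0425] rot [   0.25   -1.38 -118.06]
```

View pics/b1.png

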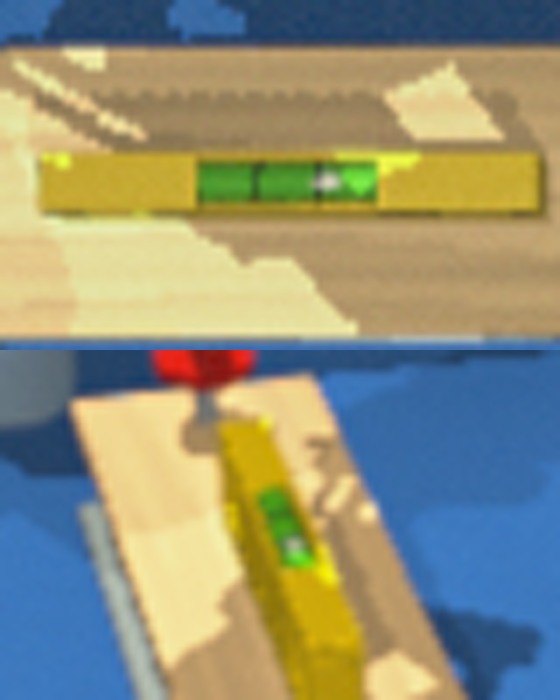

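Request:
move_arm(
  motion=[
    [[-0.003,-0.008,0],[0,-1.4,-10],0],
    [[-0.003,-0.008,0],[0,-1.4,-20],0],
    [[-0.003,-0.008,0],[0,-1.4,-30],0],
    [[-0.003,-0.008,0],[0,-1.4,-40],0],
    [[-0.003,-0.008,0],[0,-1.4,-50],0],
    [[-0.003,-0.008,0],[0,-1.4,-60],0],
    [[-0.003,-0.008,0.01],[0,-1.4,-70],0],
    [[-0.003,-0.008,0.02],[0,-1.4,-80],0],
    [[-0.003,-0.008,0.03],[0,-1.4,-90],0],
    [[-0.003,-0.008,0.042],[0,-1.4,-100],0],
    [[-0.003,-0.008,0.042],[0,-1.4,-110],0],
    [[-0.003,-0.008,0.042],[0,-1.4,-118],0],
  ],
)

```text
t: 11.42
ee_pos: [0.4644, 0.3682, 0.3375]
tcp_rot: [[-0.019, -1.0, -0.001], [-1.0, 0.019, 0.003], [-0.003, 0.002, -1.0]]
force: [0.4, -0.4, 0.3]
gripper_width: 0.0879
grasp_force: 0.0
```

```bash
python3 bub.py b2; python3 - <<'E'
from plan import *
from m import *
for c in("top","side"):
    for b in arm.outline_of(c,"foot_knob")[:2]: print(c,b["p"],b["uv"])
s=arm.state();print(s['t'],s['joint_pos'],s["joint_velocities"])
rel([.465,.3685,.128],down(179.5),s)
E
```

```text
top level top (array([465.7, 173.4]), array([ 22.6, 200.2]), np.float32(90.76)) slope [-0.0418  0.1333] vial y 0.1378 0.2089 mid [0.4669 0.1728 0.1253] bubble y 0.1568 8
side level top (array([470.6, 175.1]), array([ 24.7, 208.2]), np.float32(90.47)) slope [-0.0141  0.1267] vial y 0.1383 0.2104 mid [0.4689 0.1726 0.1263] bubble y 0.1566 4
top 0.52 [190.4, 218.8]
side 0.59 [271.9, 105.7]
side 0.38 [397.6, 180.2]
11.625 [ 0.47236737  0.51625119  1.37841126  0.00389279  1.24643694 -2.64537544] [-1.67808227e-06 -9.24107076e-04  1.52864016e-03  3.33295676e-05
  1.44319183e-03 -1.23746894e-02]
shift [-0.0001 -0.0007  0.0627] rot [ 0.07  0.2  -0.94]
```

The bubble sits at the pivot end of the vial, roughly 16 mm off centre, so the foot end is low and the knob must go clockwise. I descend and grip it.

Request:
move_arm(
  motion=[
    [[0,-0.001,0.03],[0,0,-0.5],0],
    [[0,-0.001,0.055],[0,0,-0.5],0],
    [[0,-0.001,0.062],[0,0,-0.5],0],
    [[0,-0.001,0.062],[0,0,-0.5],0],
    [[0,-0.001,0.062],[0,0,-0.5],0.7],
    [[0,-0.001,0.062],[0,0,-0.5],1],
    [[0,-0.001,0.062],[0,0,-0.5],1],
    [[0,-0.001,0.062],[0,0,-0.5],1],
    [[0,-0.001,0.062],[0,0,-0.5],1],
    [[0,-0.001,0.062],[0,0,-0.5],1],
    [[0,-0.001,0.062],[0,0,-0.5],1],
  ],
  newtons=20,
)

```text
t: 13.0
ee_pos: [0.4654, 0.3685, 0.2757]
tcp_rot: [[-0.011, -1.0, -0.001], [-1.0, 0.011, 0.004], [-0.004, 0.001, -1.0]]
force: [-0.3, 0.4, -0.5]
gripper_width: 0.0206
grasp_force: 0.0
```

Request:
move_arm(
  motion=[
    [[0,0,0],[0,0,0],1],
    [[0,0,0],[0,0,0],1],
    [[0,0,0],[0,0,0],1],
  ],
)

```text
t: 13.38
ee_pos: [0.4654, 0.3685, 0.2757]
tcp_rot: [[-0.011, -1.0, -0.001], [-1.0, 0.011, 0.004], [-0.003, 0.001, -1.0]]
force: [0.7, 0.1, -0.8]
gripper_width: 0.0139
grasp_force: 19.8
```

Request:
move_arm(
  motion=[
    [[0,0,0],[0,0,8],1],
    [[0,0,0],[0,0,16],1],
    [[0,0,0],[0,0,24],1],
    [[0,0,0],[0,0,32],1],
    [[0,0,0],[0,0,40],1],
    [[0,0,0],[0,0,48],1],
    [[0,0,0],[0,0,56],1],
    [[0,0,0],[0,0,64],1],
    [[0,0,0],[0,0,72],1],
    [[0,0,0],[0,0,80],1],
    [[0,0,0],[0,0,88],1],
    [[0,0,0],[0,0,96],1],
  ],
)

```text
t: 14.88
ee_pos: [0.4648, 0.3701, 0.2756]
tcp_rot: [[-0.993, 0.12, -0.001], [0.12, 0.993, 0.008], [0.002, 0.008, -1.0]]
force: [-0.4, 15.6, -4.4]
gripper_width: 0.0142
grasp_force: 20.2
```

Request:
move_arm(
  motion=[
    [[0,0,0],[0,0,6],1],
    [[0,0,0],[0,0,6],1],
    [[0,0,0],[0,0,6],1],
    [[0,0,0],[0,0,6],1],
    [[0,0,0],[0,0,6],1],
    [[0,0,0],[0,0,6],1],
    [[0,0,0],[0,0,6],1],
    [[0,0,0],[0,0,6],1],
    [[0,0,0],[0,0,6],1],
    [[0,0,0],[0,0,6],1],
    [[0,0,0],[0,0,6],1],
  ],
)

```text
t: 16.25
ee_pos: [0.4647, 0.3702, 0.2757]
tcp_rot: [[-0.976, 0.218, -0.001], [0.218, 0.976, 0.009], [0.003, 0.008, -1.0]]
force: [-0.3, 17.0, -5.1]
gripper_width: 0.0145
grasp_force: 20.2
```

```bash
python3 bub.py b3
```

```text
top level top (array([467.2, 170. ]), array([ 24.7, 198.2]), np.float32(90.72)) slope [-0.0046  0.1298] vial y 0.1378 0.208 mid [0.4675 0.1725 0.128 ] bubble y 0.1667 11
side level top (array([471.4, 169.1]), array([ 25.2, 202.8]), np.float32(90.8)) slope [0.0086 0.1256] vial y 0.1369 0.2132 mid [0.469  0.1737 0.1287] bubble y 0.1684 5
```

View pics/b3.png

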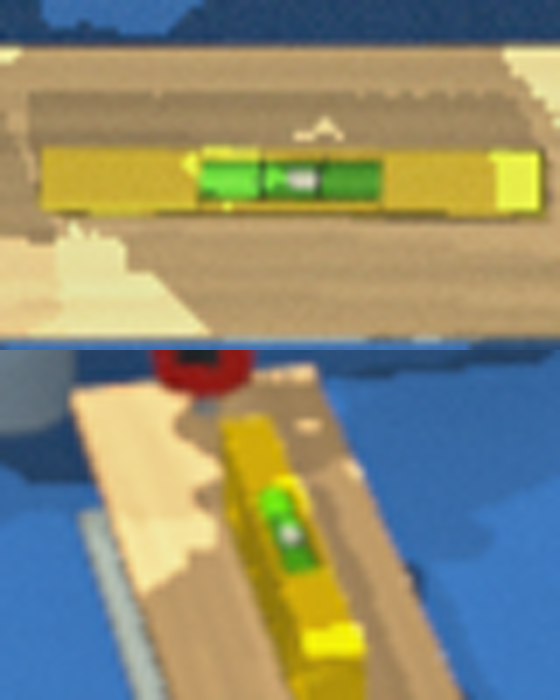

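The bubble now sits about 5.5 mm towards the pivot from the middle of the two lines. It needs roughly another 52° clockwise. I'll also relieve the side force with a 2 mm shift.

Request:
move_arm(
  motion=[
    [[0,0.002,0],[0,0,7],1],
    [[0,0.002,0],[0,0,14],1],
    [[0,0.002,0],[0,0,21],1],
    [[0,0.002,0],[0,0,28],1],
    [[0,0.002,0],[0,0,35],1],
    [[0,0.002,0],[0,0,42],1],
    [[0,0.002,0],[0,0,49],1],
    [[0,0.002,0],[0,0,53],1],
    [[0,0.002,0],[0,0,53],1],
    [[0,0.002,0],[0,0,53],1],
  ],
)

```text
t: 17.6
ee_pos: [0.4652, 0.3719, 0.2757]
tcp_rot: [[-0.413, 0.911, -0.001], [0.911, 0.413, 0.008], [0.007, 0.002, -1.0]]
force: [0.0, 12.4, -3.8]
gripper_width: 0.0138
grasp_force: 19.9
```

Request:
move_arm(
  motion=[
    [[0,0,0],[0,0,0],0.7],
    [[0,0,0],[0,0,0],0.6],
    [[0,0,0],[0,0,0],0.5],
    [[0,0,0],[0,0,0],0.5],
    [[0,0,-0.03],[0,0,0],0.5],
    [[0,0,-0.06],[0,0,0],0.5],
    [[0,0,-0.1],[0,0,0],0.5],
    [[0,0,-0.1],[0,0,0],0.5],
    [[0,0,-0.1],[0,0,0],0.5],
    [[0,0,-0.1],[0,0,0],0.5],
    [[0,0,-0.1],[0,0,0],1],
    [[0,0,-0.1],[0,0,0],1],
  ],
)

```text
t: 19.1
ee_pos: [0.4659, 0.3701, 0.3753]
tcp_rot: [[-0.412, 0.911, -0.002], [0.911, 0.412, 0.003], [0.004, -0.0, -1.0]]
force: [-0.1, 0.1, 0.2]
gripper_width: 0.0262
grasp_force: 0.0
```

```bash
python3 bub.py b4; python3 -c "
from plan import *
s=arm.state();print(s['t'],s['gripper_width'],s['joint_pos'],s['tcp_rot'],s['ee_pos'])"
```

```text
top level top (array([466.7, 169.4]), array([ 25. , 198.2]), np.float32(90.39)) slope [-0.0013  0.1306] vial y 0.1346 0.2048 mid [0.4672 0.1696 0.1296] bubble y 0.1714 10
side level top (array([471. , 170.4]), array([ 25.4, 204.1]), np.float32(90.62)) slope [0.022  0.1247] vial y 0.1353 0.2028 mid [0.4688 0.1712 0.1302] bubble y 0.1703 6
19.2 0.018525554905014438 [0.4740175  0.48922424 1.31881955 0.00381107 1.33334289 0.0478943 ] [[-4.12524878e-01  9.10945090e-01 -1.50606643e-03]
 [ 9.10938781e-01  4.12527626e-01  3.39049101e-03]
 [ 3.70984515e-03  2.67275729e-05 -9.99993118e-01]] [0.46591548 0.37008176 0.37551136]
```

View pics/b4.png

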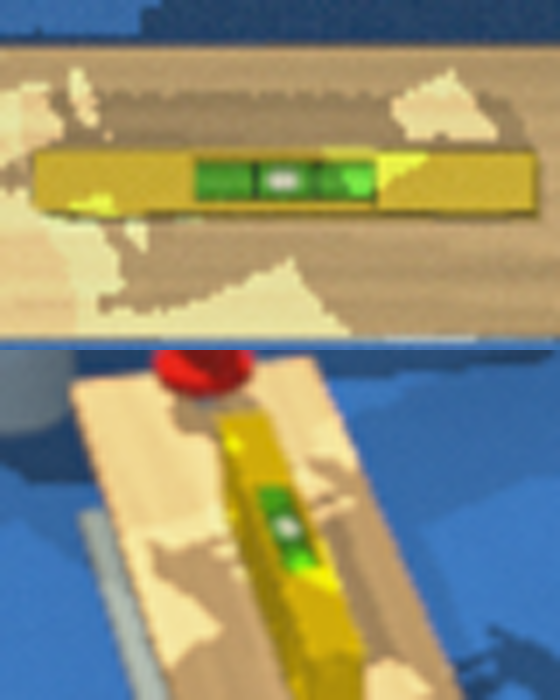

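The bubble sits between the lines, 1–2 mm towards the foot from the middle. Next I go to the bare top on the pivot side of the vial, fingers shut.

```bash
python3 - <<'E'
from plan import *
rel([.4695,.111,.131+.019+.02],down(90.6))
E
```

```text
shift [-0.2377 -0.1036  0.0576] rot [  0.12  -0.19 -66.24]
```

Request:
move_arm(
  motion=[
    [[-0.05,-0.022,0],[0,0,-10],1],
    [[-0.1,-0.044,0],[0,0,-20],1],
    [[-0.15,-0.065,0],[0,0,-30],1],
    [[-0.2,-0.087,0],[0,0,-40],1],
    [[-0.238,-0.104,0],[0,0,-50],1],
    [[-0.238,-0.104,0.03],[0,0,-60],1],
    [[-0.238,-0.104,0.058],[0.1,-0.2,-66.2],1],
    [[-0.238,-0.104,0.058],[0.1,-0.2,-66.2],1],
    [[-0.238,-0.104,0.058],[0.1,-0.2,-66.2],1],
    [[-0.238,-0.104,0.058],[0.1,-0.2,-66.2],1],
  ],
)

```text
t: 20.45
ee_pos: [0.4695, 0.1107, 0.3178]
tcp_rot: [[-1.0, -0.009, 0.003], [-0.009, 1.0, 0.0], [-0.003, 0.0, -1.0]]
force: [1.1, 0.3, -0.3]
gripper_width: 0.0005
grasp_force: 0.0
```

```bash
python3 bub.py b5; python3 - <<'E'
from plan import *
rel([.4695,.111,.131+.019],down(90.6)); s=arm.state(); print(s["gripper_width"],s["force"],s["t"])
im,d=arm.get_image("side"); u=proj("side",[.4695,.111,.131])[0].astype(int); cv2.imwrite("pics/p5.png",cv2.resize(im[u[1]-60:u[1]+30,u[0]-50:u[0]+50],None,fx=6,fy=6,interpolation=cv2.INTER_CUBIC))
E
```

```text
shift [-0.0001  0.0003  0.0207] rot [ 0.02  0.13 -0.08]
0.0002389402117699749 [ 0.76695872 -0.48329766 -0.19758831] 20.5Traceback (most recent call last):
  File "bub.py", line 18, in <module>
    im,d=arm.get_image(c); o.append(bubble(c,im,d))
                                    ~~~~~~^^^^^^^^
  File "bub.py", line 11, in bubble
    hull=cv2.convexHull(np.argwhere(g)[:,::-1].astype(np.int32)); mk=np.zeros(g.shape,np.uint8); cv2.fillConvexPoly(mk,hull,1)
                                                                                                 ~~~~~~~~~~~~~~~~~~^^^^^^^^^^^
cv2.error: OpenCV(4.12.0) /io/opencv/modules/imgproc/src/drawing.cpp:2404: error: (-215:Assertion failed) points.checkVector(2, CV_32S) >= 0 in function 'fillConvexPoly'
```

View pics/p5.png

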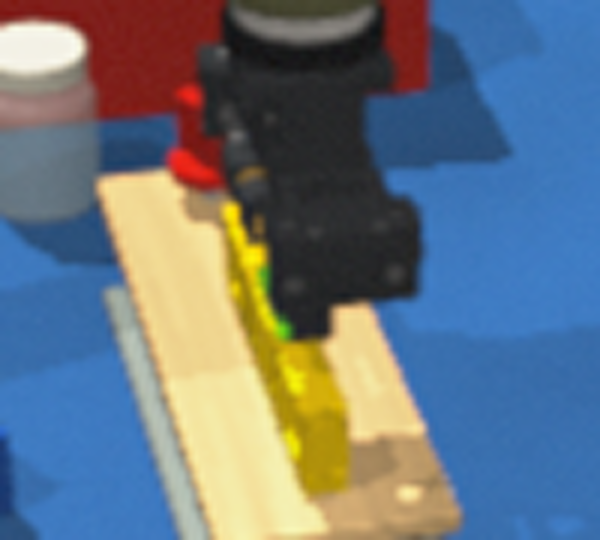

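The picture shows the shut fingertips centred above the bare pivot-side top of the level, just beyond the vial. I descend and press.

Request:
move_arm(
  motion=[
    [[0,0,0.01],[0,0,0],1],
    [[0,0,0.017],[0,0,0],1],
    [[0,0,0.019],[0,0,0],1],
    [[0,0,0.02],[0,0,0],1],
    [[0,0,0.02],[0,0,0],1],
    [[0,0,0.02],[0,0,0],1],
  ],
)

```text
t: 21.3
ee_pos: [0.4693, 0.1106, 0.2974]
tcp_rot: [[-1.0, -0.01, 0.001], [-0.01, 1.0, 0.0], [-0.001, 0.0, -1.0]]
force: [-2.0, 0.3, 7.6]
gripper_width: 0.0008
grasp_force: 3.6
```

Request:
move_arm(
  motion=[
    [[0,0,0.0003],[0,0,0],1],
    [[0,0,0.0003],[0,0,0],1],
    [[0,0,0.0003],[0,0,0],1],
    [[0,0,0.0003],[0,0,0],1],
    [[0,0,0.0003],[0,0,0],1],
    [[0,0,0.0003],[0,0,0],1],
  ],
)

```text
t: 22.05
ee_pos: [0.4694, 0.1106, 0.2973]
tcp_rot: [[-1.0, -0.01, 0.002], [-0.01, 1.0, 0.0], [-0.002, 0.0, -1.0]]
force: [-3.5, 0.8, 8.9]
gripper_width: 0.0004
grasp_force: 4.7
```

```bash
python3 - <<'E'
from plan import *
f=[]
o=[]
for i in range(6):
    for c in(["side"] if i<5 else ["top"]):
        im,d=arm.get_image(c); f.append(arm.state()["force"])
        if i>=4:
            u=proj(c,[.469,.18,.131])[0].astype(int); o.append(cv2.resize(im[u[1]-25:u[1]+25,u[0]-40:u[0]+40],None,fx=7,fy=7,interpolation=cv2.INTER_CUBIC))
print(np.mean(f,0),np.std(f,0)); cv2.imwrite("pics/b6.png",np.vstack(o))
E
```

```text
[-3.13420749 -0.07343212  9.46032815] [0.44401929 0.58524483 0.50437488]
```

View pics/b6.png

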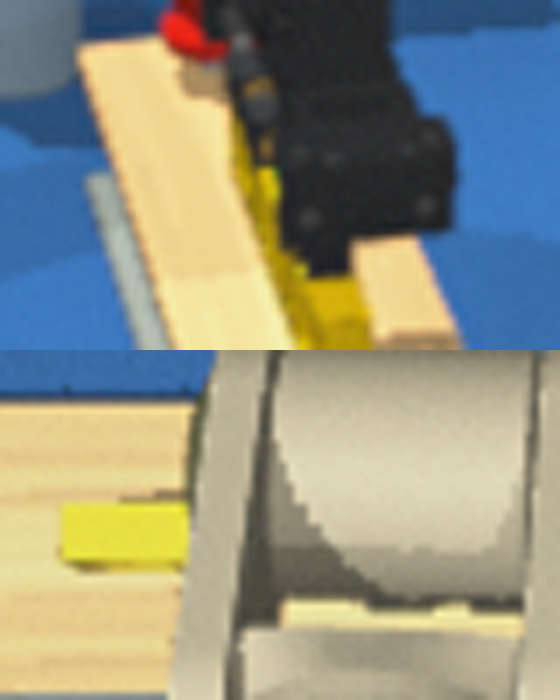

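Request:
move_arm(
  motion=[
    [[0.0003,0,0],[0,0,0],1],
    [[0.0003,0,0],[0,0,0],1],
    [[0.0003,0,0],[0,0,0],1],
    [[0.0003,0,0],[0,0,0],1],
    [[0.0003,0,0],[0,0,0],1],
    [[0.0003,0,0],[0,0,0],1],
    [[0.0003,0,0],[0,0,0],1],
    [[0.0003,0,0],[0,0,0],1],
  ],
)

```text
t: 23.35
ee_pos: [0.4691, 0.1106, 0.2973]
tcp_rot: [[-1.0, -0.01, 0.002], [-0.01, 1.0, 0.0], [-0.002, 0.0, -1.0]]
force: [-2.4, -0.2, 8.8]
gripper_width: 0.0003
grasp_force: 4.4
```

```bash
python3 - <<'E'
from m import *
f=[];S=[]
for i in range(4):
    im,d=arm.get_image("side"); f.append(arm.state()["force"]); W=cloud("side",d)
    P=W[(abs(W[...,0]-.469)<.05)&(abs(W[...,1]-.17)<.12)&(abs(W[...,2]-.081)<.006)&hsvmask(im,(10,20,100),(28,140,255))]
    S.append(np.polyfit(P[:,1],P[:,2],1))
print(np.mean(f,0),"board slope",np.mean(S,0))
E
```

```text
[-2.37418777 -0.09364377  8.66509045] board slope [0.0019826  0.08162257]
```

Request:
move_arm(
  motion=[
    [[0.0004,0,0.0003],[0,0,0],1],
    [[0.0004,0,0.0003],[0,0,0],1],
    [[0.0004,0,0.0003],[0,0,0],1],
    [[0.0004,0,0.0003],[0,0,0],1],
    [[0.0004,0,0.0003],[0,0,0],1],
    [[0.0004,0,0.0003],[0,0,0],1],
    [[0.0004,0,0.0003],[0,0,0],1],
    [[0.0004,0,0.0003],[0,0,0],1],
  ],
)

```text
t: 24.55
ee_pos: [0.4688, 0.1106, 0.2973]
tcp_rot: [[-1.0, -0.01, 0.003], [-0.01, 1.0, 0.0], [-0.003, 0.0, -1.0]]
force: [-2.0, -0.0, 10.2]
gripper_width: 0.0002
grasp_force: 5.3
```

```bash
python3 - <<'E'
from h import *
f=[]
for i in range(4): arm.get_image("side"); f.append(arm.state()["force"])
f=np.mean(f,0); print(f)
if 8.5<f[2]<11.5: print(arm.hand_in())
E
```

```text
[-2.33879073  0.11265455 10.30654522]
the job is handed in; nothing more can be done
None
```

I handed the job in at about 25 s, with the level lying flat on the shelf and the fingertips pressing down on it at about 10 N. The bubble was last seen between the lines, 1–2 mm from the middle, but the gripper hid it during the press (the board measured about 0.002 rad off level then). I did not re-measure the other things on the bench.

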